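# Set a probe thermometer to its immersion depth in the check block

## Task

Set up the probe thermometer for its check. On the jig, slide the check block along its channel by its top handle, without lifting it out, until the orange-ringed well squarely faces the needle tip; then, with the red cam lever still open, push the probe carriage forward against its return spring so that the needle runs into that well, and stop where the carriage's red pointer meets the line on the orange index (do not ram the needle into the block and do not shift the index). Hold the carriage at that mark while you squeeze the lever fully closed against the black fin beside it, and finish still holding: keep lever and fin squeezed together with the carriage at the mark, and leave the things standing around undisturbed.

Things in the scene. Friction and masses are not known exactly. Their poses are not given: they have to be found in the camera images.
- jig: jig fixed to the worktop: grey base 8 mm thick, 415 mm long, with a rail. Origin on the worktop under the needle's axis; x = the way the needle points, along the rail to the block; y left of that; z up. The rail half is 124 mm wide. The block's cross channel runs along y at x = 0.155 between 6 mm high lips, floor z = 0.008; stops let the block's centre run from y = -0.074 to 0.066
- check_block: check block, loose in the channel (1.5 mm play in x), axes as the jig's: aluminium, black top and back, 64 x 110 x 68 mm without handle, about 0.7 kg. Origin under its centre. Front face (x = -0.032, to the needle) has 3 wells, 14 mm wide, 56 deep, 40 above its underside, at y = -0.032, 0, 0.032. The one at -0.032, with orange ring and an orange stripe above it on the top, is to be used
- block_handle (a point): middle of the block's handle: a black bar 14 x 14 mm in section, 58 mm long along the block's x, on two posts, its middle 97 mm above the block's underside and 22 mm clear of the top below it; grasp it from above across y
- well (a point): centre of the mouth of the orange-ringed well, in the block's front face; axes as the block's, x runs into the well
- needle: the thermometer's steel needle, 3.6 mm thick, 125 mm long, level, 48 mm above the worktop (the height of the wells), fixed to the carriage; x along it. Origin on its axis level with the front face of the push plate
- tip (a point): tip of the needle, in front; with the carriage home it stands 15 mm short of the block's face. Axes as the jig's
- carriage (a joint): probe carriage on the rail, slides along the jig's +x: 0 = home (rear stop), 0.075 = front stop, in m. A return spring pulls it home with 3.5 N at home rising to 5.4 N at the front stop; let go with the lever open it runs back
- push_plate (a point): middle of the rear face of the carriage's upright aluminium push plate (112 mm wide in y, z = 0.035 to 0.081). Open fingers pointing down, closing line along y, fit behind it, one on either side of fin and lever, and push it forward with their sides (their middle half a finger's width, about 11 mm, behind it). Deck under fin and lever: z = 0.036, 56 mm wide
- grip_fin: black rubber fin fixed upright on the carriage, 8 mm thick (y = -0.012 to -0.004 of the jig), z = 0.036 to 0.081, reaching from 3 to 51 mm behind the push plate's rear face. Origin on the worktop under the needle's axis, 4 mm ahead of the push plate's rear face
- lever (a joint): red cam lever on the carriage, on an upright pin 71 mm behind the push plate's rear face: 0 = fully closed (paddle parallel to the fin, 8 mm gap left), 0.38 = open (paddle swung to +y), rad. It stays where it is left; when closed its cam wedges in the rail slot and locks the carriage. A squeeze of 20 N closes it fully
- lever_paddle: red paddle of the lever, 48 x 8 mm, z = 0.042 to 0.082. Closed it lies at y = 0.004 to 0.012 of the jig, 3 to 51 mm behind the push plate, so paddle and fin measure 24 mm over their outer faces, evenly about the needle's axis (jig y = 0); open, its front end stands out to y = 0.037. Origin on the pivot pin, at worktop height
- paddle_grip (a point): point on the paddle's outer face, z = 0.062, when closed 11 mm behind the push plate's rear face: where a finger presses it, across from the fin
- pointer (a point): tip line of the red pointer on the carriage's +y side, at z = 0.031, y = 0.042 of the jig, over the white scale bar
- mark (a point): black line on the orange index clip that rides on the white scale bar (y = 0.046 of the jig, z = 0.029); axes as the jig's. The pointer is at the mark when both have the same x along the jig, 38 to 66 mm from the carriage's home. The clip slides if pushed: leave it
- film_carton: bystander: flat white carton, 120 x 90 x 30 mm; origin under its centre
- blue_lid_jar: bystander: sample jar with a blue lid, 53 mm across, 64 mm high; origin under its centre
- white_lid_jar: bystander: sample jar with a white lid, 53 mm across, 64 mm high; origin under its centre
- colour_jar1: bystander: spice jar with a green cap, 44 mm across, 100 mm high; origin under its centre
- colour_jar2: bystander: spice jar with a yellow cap, 44 mm across, 106 mm high; origin under its centre
Not all that is in view belongs to the job. Leave any brown or green look-alike of the check_block alone.

How it is judged:
By the outcome, as a careful person would: the job done as asked, in the order asked, and still so for the second after the job is handed in, while the arm keeps its last pose, push and grip.
It also fails if it takes over 61 s, if anything falls off the work surface, if the arm or the gripper's body presses on something with over 40 N, if the wrist force passes 120 N, or if a joint passes its speed limit or range.

## Robot

A 6-joint arm with a two-finger parallel gripper is mounted at the origin on the work surface; the furniture and walls round the work are solid. World frame = base frame: x ahead of the robot, y to its left, z up, the work surface at z = 0. Lengths are in m, angles in rad, forces in N, time in s.
With the tool pointing down it reaches from about 0.275 to 0.875 m from the base axis. Payload 12.5 kg.
Tool frame: the origin (TCP) lies at the very end of the fingers, on their centre line; the grasp point (between the pads) lies 19 mm behind it; z points along the fingers, y is the line along which they close (so a half turn about z gives the same grasp; the last joint's range is limited). The gripper opens to 85 mm and grips with 20 to 120 N. Pads are 22 mm wide; open, the fingers measure 114 mm over their backs; the gripper's body (76 mm by 85 mm) begins 54 mm behind the grasp point. The pads swing forward as they close: fully open they stand 13 mm farther back than shut.
Start: joints at [1.104, 0.351, 1.652, -0, 1.139, -0.085], TCP at [0.205, 0.51, 0.194] pointing down, gripper open.
Joint ranges: [-2.75, 2.75], [-0.79, 2.1], [0.01, 2.65], [-1.57, 4.71], [0.07, 3.14], [-2.87, 2.87]. Speed limits (rad/s): [2.22, 2.22, 2.79, 3.14, 3.14, 3.14].

## Interface

Orientations are given as a 3x3 rotation matrix whose columns are the frame's x, y, z axes.
In Python, from bench import manip gives the robot as it stands. Calls block until the motion is done:
- manip.move_ptp(position, orientation): joint-space move of the TCP to a pose.
- manip.move_l(position, attitude=None, max_speed=0.15): straight line of the TCP; attitude=None keeps the orientation; max_speed is the mean speed in m/s.
- manip.move_j(angles): joint-space move.
- manip.set_gripper(opening, effort=None): opening from 0.0 (shut) to 1.0 (fully open); effort is the grip in N (None keeps the last); returns when the fingers have stopped.
- manip.dwell(seconds).
- manip.inverse_kinematics(position, orientation): joint angles nearest the present ones, or None.
- manip.grab_frame(name): name is "scene" or "top"; returns (picture, depth): 480x640x3 uint8, red, green, blue; 480x640 float32, m along the optical axis (not along the pixel's ray), 0 where there is no reading.
- manip.get_calibration(name): a dict with "camera_matrix" (3x3 intrinsics, pixels), "k1" (the pictures are not rectified: a ray, as slopes to the right and down, at radius r is drawn at 1 + k1 r^2 times it, then the intrinsics apply), "R" (3x3) and "t" (3): a world point X has camera coordinates R X + t. Camera axes: x right, y down, z forward; pixel columns grow to the right and rows downward; lengths in m; the calibration is good to about 2 mm. A picture is of the moment at which its call begins. get_calibration takes no time and is no camera call.
A pose or a line that the arm cannot do raises manip.Unreachable and nothing moves.
- manip.sign_off(): hands the job in; it is judged then, once.
Trained networks look in the newest picture that a camera, given by its name, has taken for a name from the list of things; names that differ only in an ending like _2 or _b are one class to them, and where a whole thing is asked for, a point or a joint stands for the part that bears it (a point fixed in the world has none). Each returns a list of dicts, best first, with "confidence" (0 to 1); they miss things now and then, are a little off and sometimes report something else, mostly with a low value. They report only what shows in the picture. A call takes as long as a camera call. They do not tell look-alikes from the thing itself.
- manip.look_for(camera, name): "at" ([x, y, z] in m, in world coordinates, good to about 4 mm: the middle of the surface that is visible of it).
Readings, each from a call of its own:
- manip.current_time(): time.
- manip.current_qpos(): joint angles.
- manip.current_joint_vel(): joint speeds.
- manip.current_joint_torque(): joint torques, N m.
- manip.current_ee_pos(): TCP position.
- manip.current_tcp_rot(): TCP orientation.
- manip.current_force(): force on the tool from outside, world axes, zero at the start.
- manip.current_ft_torque(): the same for the moment, N m.
- manip.current_grip_width(): opening from 0.0 (shut) to 1.0 (fully open).
- manip.current_grip_force(): force on a finger pad.
Only numpy, scipy, OpenCV 4.12 (cv2) and the standard library are available. Lean on these libraries where they do the work, as an engineer would, in place of code of your own. Each camera call takes 0.05 s, during which the arm holds its last target. There are 200 camera calls.

## Working session

There is one attempt and no reset: what is moved stays moved. The work goes in short steps, each a Python script; the robot and the scene stay as the last script left them, time stands still between calls to the robot, and variables do not carry over. Pictures are saved under pics/ and viewed, at most 10 in all, crops included, and the job is handed in when it is done.

```bash
mkdir -p pics; ls
cat > h.py <<'E'
import numpy as np, cv2
from bench import manip
def grab(n):
    im,d=manip.grab_frame(n); return im,d
def save(im,name,box=None,s=1):
    if box: im=im[box[1]:box[3],box[0]:box[2]]
    im=cv2.resize(im,None,fx=s,fy=s,interpolation=cv2.INTER_CUBIC)
    cv2.imwrite('pics/'+name,im[:,:,::-1])
def ray(n,u,v):
    c=manip.get_calibration(n);K=np.array(c['camera_matrix']);k=c['k1']
    dist=np.array([k,0,0,0,0.])
    p=cv2.undistortPoints(np.array([[[u,v]]],float),K,dist)[0,0]
    R=np.array(c['R']);t=np.array(c['t'])
    return -R.T@t, R.T@np.array([p[0],p[1],1.])
def at_z(n,u,v,z):
    o,d=ray(n,u,v); return o+d*(z-o[2])/d[2]
def at_d(n,u,v,dep):
    o,d=ray(n,u,v); return o+d*dep
def proj(n,X):
    c=manip.get_calibration(n);K=np.array(c['camera_matrix']);k=c['k1']
    R=np.array(c['R']);t=np.array(c['t'])
    return cv2.projectPoints(np.array(X,float).reshape(-1,1,3),cv2.Rodrigues(R)[0],t,K,np.array([k,0,0,0,0.]))[0][:,0]
E
python3 - <<'E'
from h import *
for n in('scene','top'):
    im,d=grab(n);save(im,n+'0.png')
    c=manip.get_calibration(n);print(n,-np.array(c['R']).T@c['t'])
    for k in ['jig','check_block','block_handle','well','needle','tip','push_plate','grip_fin','lever_paddle','pointer','mark','film_carton','blue_lid_jar','white_lid_jar','colour_jar1','colour_jar2']:
        print(k,[(np.round(r['at'],3).tolist(),round(r['confidence'],2)) for r in manip.look_for(n,k)][:3])
print(manip.current_time())
E
```

```text
pics
scene [ 1.68323091 -0.09046021  1.15695711]
jig [([0.535, -0.052, 0.019], 0.7)]
check_block [([0.378, -0.211, 0.071], 0.89), ([0.377, -0.061, 0.067], 0.83), ([0.541, 0.146, 0.075], 0.68)]
block_handle [([0.539, 0.148, 0.075], 0.89), ([0.375, -0.213, 0.069], 0.63)]
well [([0.374, -0.215, 0.068], 0.88), ([0.54, 0.149, 0.077], 0.78), ([0.376, -0.06, 0.066], 0.64)]
needle []
tip [([0.509, -0.15, 0.067], 0.22)]
push_plate [([0.536, -0.108, 0.044], 0.61)]
grip_fin [([0.54, -0.134, 0.062], 0.61)]
lever_paddle []
pointer [([0.533, -0.106, 0.045], 0.85)]
mark [([0.641, -0.27, 0.067], 0.62)]
film_carton [([0.727, -0.143, 0.029], 0.76)]
blue_lid_jar [([0.6, 0.371, 0.064], 0.95)]
white_lid_jar [([0.678, 0.383, 0.056], 0.92)]
colour_jar1 [([0.64, -0.267, 0.067], 0.81), ([0.566, -0.361, 0.071], 0.79)]
colour_jar2 [([0.64, -0.267, 0.067], 0.81), ([0.566, -0.361, 0.071], 0.79)]
top [0.38016405 0.00593423 1.23779489]
jig [([0.51, 0.008, 0.008], 0.92)]
check_block [([0.349, -0.052, 0.067], 0.96), ([0.519, -0.102, 0.037], 0.72), ([0.345, -0.212, 0.069], 0.71)]
block_handle [([0.531, 0.149, 0.079], 0.89), ([0.343, -0.21, 0.067], 0.62), ([0.507, 0.012, 0.007], 0.28)]
well [([0.344, -0.211, 0.063], 0.75), ([0.353, -0.058, 0.068], 0.73), ([0.512, -0.156, 0.061], 0.63)]
needle [([0.521, -0.1, 0.037], 0.54), ([0.53, 0.15, 0.076], 0.37)]
tip []
push_plate [([0.521, -0.096, 0.03], 0.92), ([0.53, 0.152, 0.075], 0.72)]
grip_fin []
lever_paddle [([0.5, -0.136, 0.084], 0.53)]
pointer [([0.521, -0.099, 0.037], 0.56)]
mark []
film_carton [([0.701, -0.143, 0.028], 0.79), ([0.513, -0.157, 0.058], 0.47)]
blue_lid_jar [([0.584, 0.385, 0.065], 0.69)]
white_lid_jar [([0.657, 0.38, 0.066], 0.56)]
colour_jar1 [([0.542, -0.351, 0.1], 0.81), ([0.613, -0.267, 0.104], 0.73)]
colour_jar2 [([0.542, -0.351, 0.1], 0.81), ([0.613, -0.267, 0.104], 0.73)]
1.7
```

View pics/top0.png

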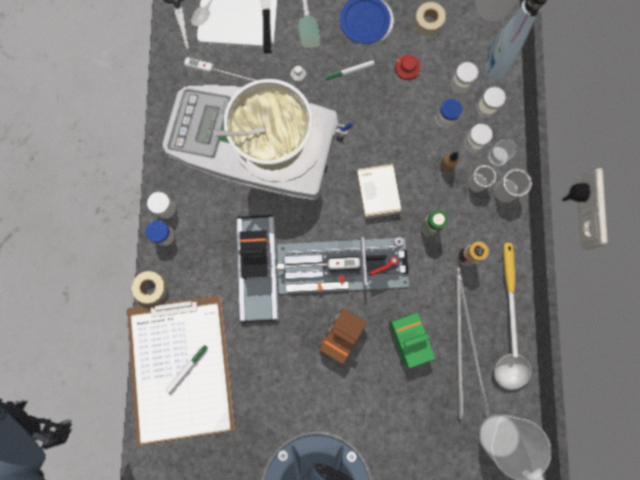

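View pics/scene0.png

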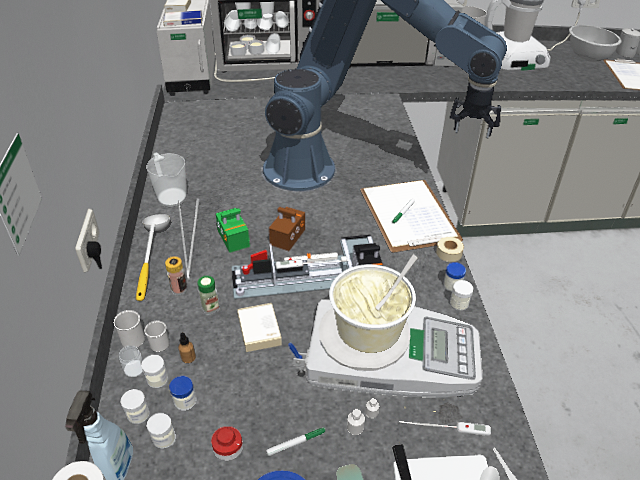

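Top view: the jig runs from (235,270) to (410,265) with the needle pointing image-left (world +y). Candidates for the check block are the black/aluminium one in the jig channel (253,255), the brown one (343,337) and the green one (411,340). I choose (253,255), which is in the channel and has the black top and orange stripe. Now a close crop to check.

Run:
```python
from h import *
ims=[];ds=[]
for n,b in(('top',(230,205,420,330)),('scene',(225,225,415,305))):
    I=[];D=[]
    for i in range(6):
        im,d=grab(n);I.append(im.astype(float));D.append(d)
    im=np.mean(I,0);d=np.median(D,0)
    print(n,np.std(I,0).mean(),np.std(D,0).mean(),manip.get_calibration(n)['camera_matrix'][0],manip.get_calibration(n)['k1'])
    np.savez('m_'+n+'.npz',im=im,d=d); save(im.astype(np.uint8),n+'1.png',b,4)
```

```text
top 1.2752276455966431 0.014958666 [501.74155278   0.         314.2835387 ] 0.041386971333139407
scene 0.7930568708888635 0.02073933 [591.35119669   0.         323.84896412] -0.14592290200396693
```

View pics/top1.png

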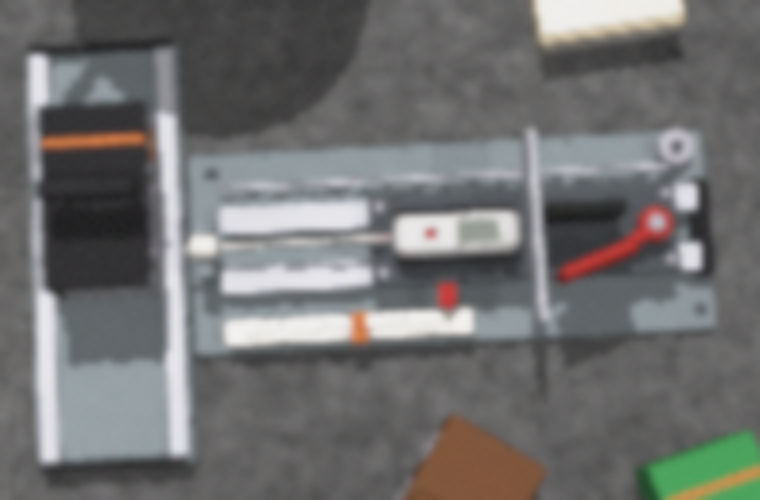

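View pics/scene1.png

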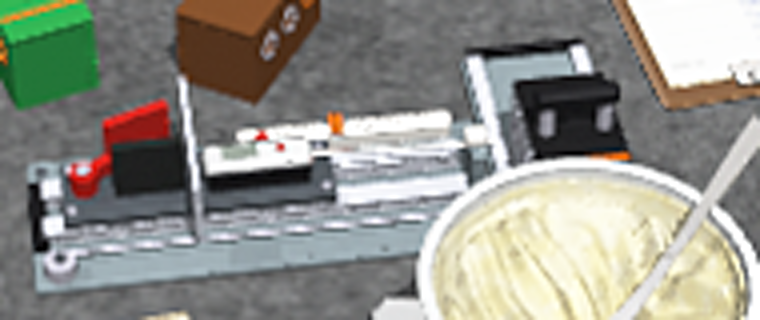

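The crop confirms the choice. The jig block has a black top, an orange stripe at crop (93,142), a handle at about (95,195), and a needle along (200..395, 240). The index is at (360,325), the pointer at (447,295), the push plate at x≈535 and the open red lever at (560..656). Next I compute the jig pose.

```bash
cat >> h.py <<'E'
def blob(im,box,kind):
    x0,y0,x1,y1=box;c=im[y0:y1,x0:x1].astype(float);r,g,b=c[...,0],c[...,1],c[...,2]
    w=np.clip(r-g,0,None)*((r>90)) if kind=='red' else np.clip(r-b-30,0,None)*(r-g>25)*(g-b>15)
    if kind=='red': w=w*((r-g)>60)*((g-b)<25)
    ys,xs=np.mgrid[y0:y1,x0:x1]
    return (w*xs).sum()/w.sum(),(w*ys).sum()/w.sum(),(w>0).sum()
E
python3 - <<'E'
from h import *
T=lambda x,y,z:at_z('top',(x+.5)/4-.5+230,(y+.5)/4-.5+205,z)
S=lambda x,y,z:at_z('scene',(x+.5)/4-.5+225,(y+.5)/4-.5+225,z)
p=lambda n,v:print(n,np.round(v,4))
p('needle a',T(215,243,.048));p('needle b',T(390,238,.048))
p('plate -y',T(530,131,.081));p('plate +y',T(543,318,.081))
p('corner r-',T(697,132,.008));p('corner r+',T(715,325,.008));p('corner l+',T(197,355,.008));p('l-',T(190,156,.008))
p('chan',T(28,52,.014));p('chan',T(175,44,.014));p('chan',T(188,460,.014));p('chan',T(42,464,.014))
p('stripeL',T(42,143,.076));p('stripeR',T(150,138,.076))
p('blocktop corners',[T(42,107,.076),T(145,103,.076),T(150,284,.076),T(48,290,.076)])
p('pivot',T(656,222,.082));p('ptr',T(447,295,.031));p('mark',T(360,327,.029))
p('S plate',S(183,80,.081));p('S plate-',S(196,160,.081))
p('S mark',S(336,124,.033)); p('S ptr',S(262,135,.031))
m=np.load('m_top.npz');d=m['d'];im=m['im']
print('handle depth',d[248:262,245:262:4].round(3))
for (u,v) in [(268,85),(268,155),(240,130),(300,120),(262,165),(290,180),(320,190),(230,180)]: p((u,v),at_d('top',u,v,d[v,u]))
E
```

```text
needle a [0.5138 0.0858 0.048 ]
needle b [ 0.5181 -0.0184  0.048 ]
plate -y [ 0.5781 -0.099   0.081 ]
plate +y [ 0.469  -0.1062  0.081 ]
corner r- [ 0.5911 -0.209   0.008 ]
corner r+ [ 0.4717 -0.2181  0.008 ]
corner l+ [0.4495 0.098  0.008 ]
l- [0.5724 0.1052 0.008 ]
chan [0.6357 0.207  0.014 ]
chan [0.6419 0.1157 0.014 ]
chan [0.3861 0.1015 0.014 ]
chan [0.3827 0.1893 0.014 ]
stripeL [0.5685 0.1867 0.076 ]
stripeR [0.5722 0.1235 0.076 ]
blocktop corners [[0.5899 0.1874 0.076 ]
 [0.593  0.1269 0.076 ]
 [0.4863 0.1211 0.076 ]
 [0.4822 0.1801 0.076 ]]
pivot [ 0.5253 -0.1716  0.082 ]
ptr [ 0.4859 -0.0534  0.031 ]
mark [ 0.4662 -0.0012  0.029 ]
S plate [ 0.4731 -0.1063  0.081 ]
S plate- [ 0.5529 -0.1001  0.081 ]
S mark [ 0.474  -0.0018  0.033 ]
S ptr [ 0.4789 -0.0539  0.031 ]
handle depth [[1.174 1.173 1.175 1.142 1.139]
 [1.137 1.14  1.137 1.137 1.135]
 [1.137 1.133 1.136 1.135 1.137]
 [1.136 1.136 1.136 1.135 1.136]
 [1.136 1.136 1.134 1.135 1.136]
 [1.135 1.136 1.136 1.137 1.136]
 [1.136 1.137 1.138 1.138 1.141]
 [1.143 1.173 1.171 1.171 1.171]
 [1.172 1.17  1.172 1.171 1.171]
 [1.169 1.17  1.17  1.169 1.169]
 [1.17  1.17  1.17  1.17  1.17 ]
 [1.169 1.169 1.169 1.171 1.171]
 [1.17  1.169 1.168 1.168 1.168]
 [1.169 1.171 1.168 1.167 1.166]]
(268, 85) [0.8896 0.1167 0.2092]
(268, 155) [0.7371 0.1144 0.1938]
(240, 130) [0.7918 0.1763 0.1965]
(300, 120) [0.8166 0.0464 0.1954]
(262, 165) [0.7234 0.13   0.1663]
(290, 180) [0.7109 0.0715 0.0936]
(320, 190) [7.116e-01 3.000e-04 4.100e-03]
(230, 180) [0.726  0.2232 0.0352]
```

```bash
cat >> h.py <<'E'
th=.062; c_,s_=np.cos(th),np.sin(th); O=np.array([.5173,-.0013,0])
JX=np.array([-s_,c_,0]);JY=np.array([-c_,-s_,0])
def J(x,y,z): return O+x*JX+y*JY+np.array([0,0,z])
def inv(p): q=np.array(p)-O; return np.array([q@JX,q@JY,q[2]])
Z=np.array([0,0,-1.])
RA=np.c_[np.cross(JY,Z),JY,Z]; RB=np.c_[np.cross(-JY,Z),-JY,Z]
E
python3 - <<'E'
from h import *
for R in (RA,RB):
    for P in (J(.155,-.03,.25),J(-.12,0,.2)): print(np.round(manip.inverse_kinematics(P,R),2))
q=manip.current_qpos()
R=min((RA,RB),key=lambda R:np.abs(manip.inverse_kinematics(J(.155,-.03,.25),R)-q).max())
print('A' if R is RA else 'B')
manip.move_ptp(J(.154,-.030,.22),R)
manip.move_l(J(.154,-.030,.086),max_speed=.12)
print(manip.current_force())
manip.set_gripper(0.,40)
print(manip.current_grip_width(),manip.current_grip_force(),manip.current_force(),manip.current_time())
im,d=grab('top');save(im,'g.png',(200,190,420,350),3)
E
```

```text
Traceback (most recent call last):
TypeError: unsupported operand type(s) for *: 'NoneType' and 'float'
```

Run:
```python
from h import *
print(np.round(manip.current_tcp_rot(),3))
for n,R in (('A',RA),('B',RB)):
    for P in (J(.155,-.03,.25),J(.155,-.03,.086),J(.155,.032,.2),J(-.12,0,.2),J(-.06,0,.043)):
        q=manip.inverse_kinematics(P,R); print(n,None if q is None else np.round(q,2))
```

```text
[[-0.928  0.373 -0.   ]
 [ 0.373  0.928  0.   ]
 [ 0.     0.    -1.   ]]
A None
A None
A None
A [-0.31  0.32  1.67 -0.    1.14  2.77]
A None
B [ 0.2   0.32  1.56 -0.    1.27  0.14]
B [ 0.2   0.5   1.72 -0.    0.92  0.14]
B [ 0.21  0.25  1.77 -0.    1.12  0.15]
B [-0.31  0.32  1.67 -0.    1.14 -0.38]
B [-0.21  0.52  1.84 -0.    0.79 -0.27]
```

B is the natural orientation.

Run:
```python
from h import *
manip.move_ptp(J(.154,-.030,.20),RB)
manip.move_l(J(.154,-.030,.086),max_speed=.12)
print(manip.current_force(),manip.current_ee_pos()-J(.154,-.030,.086))
manip.set_gripper(0.,40)
print(manip.current_grip_width(),manip.current_grip_force(),manip.current_force(),manip.current_time())
im,d=grab('top');save(im,'g.png',(200,190,420,350),3)
```

```text
[-0.87999162  0.20242749  0.42206659] [0.00043646 0.00012034 0.00068026]
0.0025399541860330983 0.0 [ 0.13470445 -0.6256858  -0.00849325] 5.9417
```

View pics/g.png

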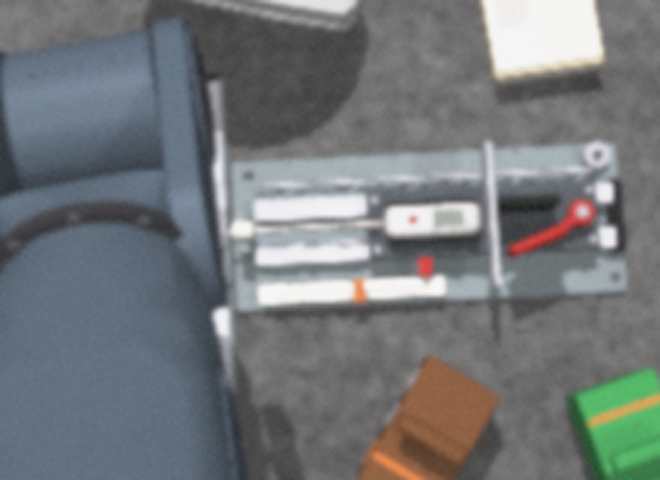

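Run:
```python
from h import *
m=np.load('m_top.npz');d=m['d']
for v in (246,250,252,254,257,262,270): print(v,[inv(at_d('top',u,v,d[v,u])).round(4).tolist() for u in (246,253,260)])
for v in (230,235,240): print(v,[inv(at_d('top',u,v,d[v,u])).round(4).tolist() for u in (246,253,260)])
print(inv(manip.current_ee_pos()), manip.current_grip_width())
im,d=grab('scene');save(im,'s2.png',(280,190,440,310),4)
```

```text
246 [[0.1707, -0.0482, 0.0789], [0.1547, -0.0478, 0.0764], [0.1382, -0.0468, 0.0773]]
250 [[0.1663, -0.0336, 0.1133], [0.1504, -0.0327, 0.1141], [0.1347, -0.032, 0.113]]
252 [[0.1663, -0.0288, 0.115], [0.1504, -0.0279, 0.1156], [0.1348, -0.0274, 0.1136]]
254 [[0.1664, -0.0243, 0.1147], [0.1512, -0.0241, 0.1102], [0.1356, -0.0236, 0.108]]
257 [[0.1718, -0.0227, 0.076], [0.1553, -0.0217, 0.0776], [0.139, -0.0208, 0.0781]]
262 [[0.1719, -0.0107, 0.0782], [0.1556, -0.0099, 0.078], [0.1395, -0.0092, 0.077]]
270 [[0.1724, 0.008, 0.0782], [0.1561, 0.0089, 0.0788], [0.1402, 0.0093, 0.0757]]
230 [[0.1788, -0.0995, 0.0098], [0.1615, -0.0988, 0.0089], [0.1371, -0.0851, 0.0763]]
235 [[0.1701, -0.0745, 0.0779], [0.1538, -0.0738, 0.0771], [0.1373, -0.0728, 0.0781]]
240 [[0.17, -0.0621, 0.0806], [0.1542, -0.062, 0.0767], [0.1376, -0.0608, 0.0787]]
[ 0.15399685 -0.02998118  0.08596286] 0.004249809198548067
```

View pics/s2.png

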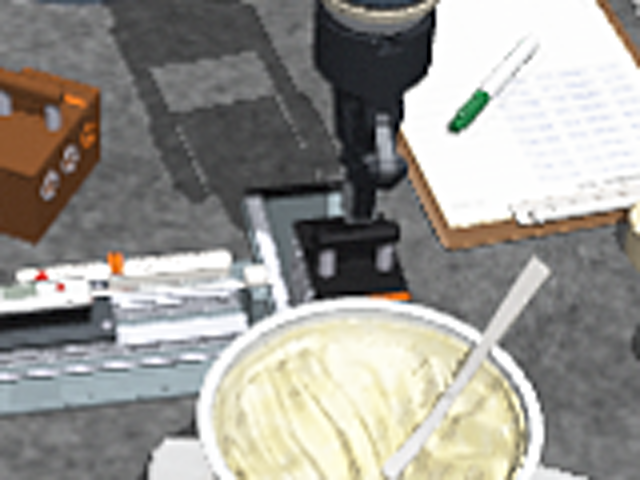

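Run:
```python
from h import *
f=lambda n,P:np.round(proj(n,P),1).tolist()
for n,P in [('TCP',J(.154,-.03,.086)),('+.05',J(.154,-.03,.136)),('bar e1',J(.125,-.03,.112)),('bar e2',J(.183,-.03,.112)),('top c',J(.123,.025,.076)),('c2',J(.187,.025,.076)),('c3',J(.187,-.085,.076))]:
    print(n,f('scene',P),((np.array(f('scene',P))-[280,190])*4).round().tolist())
im,d=manip.grab_frame('scene')
for (u,v) in [(366,249),(365,246),(370,243),(370,238),(370,232),(370,222),(380,230),(360,255),(372,255)]: print((u,v),inv(at_d('scene',u,v,d[v,u])).round(3), im[v,u])
```

```text
TCP [[368.5, 254.0]] [[354.0, 256.0]]
+.05 [[369.7, 240.0]] [[359.0, 200.0]]
bar e1 [[358.4, 247.8]] [[314.0, 231.0]]
bar e2 [[379.8, 245.7]] [[399.0, 223.0]]
top c [[353.0, 244.4]] [[292.0, 218.0]]
c2 [[375.7, 242.2]] [[383.0, 209.0]]
c3 [[384.9, 269.6]] [[420.0, 318.0]]
(366, 249) [ 0.145 -0.035  0.11 ] [58 58 60]
(365, 246) [0.155 0.016 0.074] [20 20 22]
(370, 243) [ 0.153 -0.041  0.135] [26 26 31]
(370, 238) [ 0.152 -0.039  0.151] [25 27 28]
(370, 232) [ 0.142 -0.069  0.198] [21 23 28]
(370, 222) [ 0.141 -0.065  0.227] [23 25 31]
(380, 230) [ 0.161 -0.089  0.219] [55 64 73]
(360, 255) [ 0.129 -0.036  0.091] [128 127 137]
(372, 255) [ 0.165 -0.028  0.079] [39 36 39]
```

Run:
```python
from h import *
D=[];I=[]
for i in range(5):
    im,d=manip.grab_frame('scene');D.append(d);I.append(im)
d=np.median(D,0)
for u in (364,370):
  for v in range(232,264,2): print((u,v),inv(at_d('scene',u,v,d[v,u])).round(3), im[v,u])
save(np.mean(I,0).astype(np.uint8),'s3.png',(335,205,405,275),8)
print(manip.current_qpos(),manip.current_ee_pos(),manip.current_time())
```

```text
(364, 232) [ 0.187  0.159 -0.   ] [78 78 79]
(364, 234) [ 0.186  0.152 -0.002] [118 118 118]
(364, 236) [0.179 0.125 0.014] [34 32 35]
(364, 238) [0.179 0.123 0.008] [127 141 146]
(364, 240) [0.177 0.116 0.006] [174 190 197]
(364, 242) [0.175 0.104 0.009] [182 202 210]
(364, 244) [0.154 0.023 0.075] [39 43 44]
(364, 246) [0.152 0.015 0.075] [21 22 23]
(364, 248) [ 0.139 -0.034  0.114] [40 40 42]
(364, 250) [ 0.138 -0.039  0.11 ] [28 28 29]
(364, 252) [ 0.14  -0.036  0.1  ] [18 20 22]
(364, 254) [ 0.145 -0.016  0.075] [24 23 26]
(364, 256) [ 0.144 -0.023  0.074] [31 31 33]
(364, 258) [ 0.142 -0.032  0.075] [29 30 30]
(364, 260) [ 0.14  -0.04   0.075] [39 38 38]
(364, 262) [ 0.139 -0.047  0.074] [35 34 35]
(370, 232) [ 0.141 -0.074  0.203] [25 26 32]
(370, 234) [ 0.141 -0.074  0.196] [25 26 29]
(370, 236) [ 0.141 -0.076  0.191] [27 27 32]
(370, 238) [ 0.152 -0.039  0.151] [23 22 28]
(370, 240) [ 0.151 -0.044  0.149] [24 24 29]
(370, 242) [ 0.152 -0.041  0.139] [30 29 34]
(370, 244) [ 0.153 -0.041  0.132] [39 42 45]
(370, 246) [ 0.157 -0.026  0.111] [14 12 13]
(370, 248) [ 0.156 -0.033  0.11 ] [55 53 58]
(370, 250) [ 0.155 -0.038  0.108] [20 19 22]
(370, 252) [ 0.163 -0.011  0.075] [22 20 25]
(370, 254) [ 0.162 -0.017  0.073] [30 29 31]
(370, 256) [ 0.16  -0.026  0.074] [38 38 40]
(370, 258) [ 0.158 -0.035  0.076] [34 35 36]
(370, 260) [ 0.156 -0.042  0.075] [35 37 38]
(370, 262) [ 0.155 -0.05   0.075] [31 32 33]
[1.96160716e-01 5.00911166e-01 1.72140062e+00 5.19911562e-06
 9.19323438e-01 1.34163046e-01] [0.53769022 0.15425818 0.08599121] 6.3417
```

View pics/s3.png

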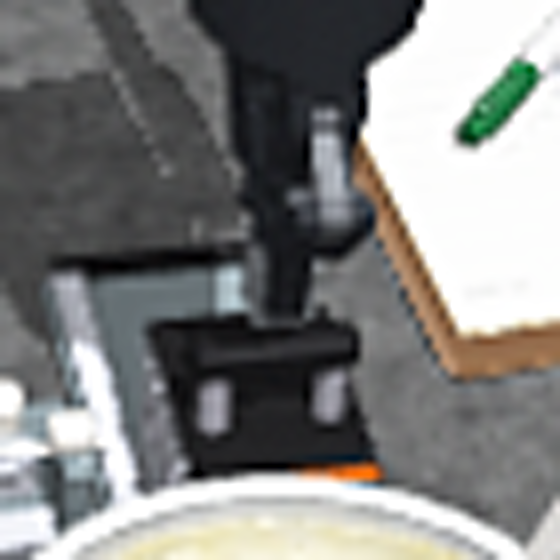

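The picture shows the closed fingers ending above the handle bar (crop (290,310)), though the reported TCP is z=0.086. The true finger end is therefore about 30 mm above the reported TCP. I'll measure this with a gentle guarded touch on the bar top (z=0.112).

Run:
```python
from h import *
f0=manip.current_force()[2]; z=.086
while z>.066:
    z-=.001; manip.move_l(J(.154,-.030,z),max_speed=.02)
    f=manip.current_force()[2]-f0
    if abs(f)>1.5: break
print('contact cmd z',z,'real',manip.current_ee_pos()[2],f,manip.current_force())
if abs(f)<1.5:
  pass
D=[manip.grab_frame('scene')[1] for i in range(5)];d=np.median(D,0)
for v in range(238,258,2): print(v,inv(at_d('scene',370,v,d[v,370])).round(3))
print(manip.current_time())
```

```text
contact cmd z 0.07399999999999998 real 0.07466165619252335 6.453908736706003 [-2.00106178 -1.6753371   6.77574433]
238 [ 0.14  -0.081  0.188]
240 [ 0.142 -0.076  0.177]
242 [ 0.152 -0.04   0.138]
244 [ 0.152 -0.043  0.134]
246 [ 0.153 -0.042  0.126]
248 [ 0.154 -0.039  0.116]
250 [ 0.155 -0.038  0.107]
252 [ 0.163 -0.011  0.075]
254 [ 0.161 -0.019  0.075]
256 [ 0.159 -0.028  0.077]
9.5917
```

```bash
cat >> h.py <<'E'
DZ=.037   # true finger end = reported TCP + DZ
def P(x,y,z): return J(x,y,z-DZ)
E
python3 - <<'E'
from h import *
manip.move_l(P(.154,-.030,.15),max_speed=.1)
manip.set_gripper(1.)
manip.move_l(P(.154,-.030,.100),max_speed=.1);print(manip.current_force())
manip.move_l(P(.154,-.030,.087),max_speed=.06);print(manip.current_force())
manip.set_gripper(0.,30)
w=manip.current_grip_width();print(w,manip.current_grip_force(),manip.current_force())
if w>.1:
    manip.move_l(P(.154,.032,.087),max_speed=.05);print(manip.current_force(),inv(manip.current_ee_pos()))
im,d=grab('scene');save(im,'s4.png',(270,190,430,310),4)
print(manip.current_time())
E
```

```text
[-0.90309351  0.1438731  -0.1528012 ]
[0.57994708 0.55922883 0.86317842]
0.16153200539317475 29.912610054016113 [-1.83149851  0.31997854  1.78840163]
[2.69615983 1.32100101 6.47790483] [0.15404056 0.03185825 0.05013788]
14.025
```

View pics/s4.png

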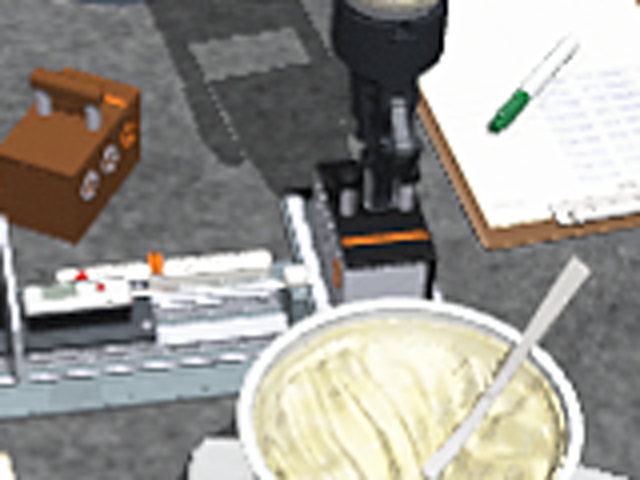

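Gripped; the block slid so the stripe, at crop (385,240), now lines up with the needle. I'll release it, move behind the carriage and check.

Run:
```python
from h import *
manip.set_gripper(1.)
manip.move_l(P(.154,.032,.19),max_speed=.2)
manip.move_l(P(-.125,0,.19),max_speed=.2)
I=[grab('top')[0].astype(float) for i in range(4)];im=np.mean(I,0)
b=blob(im,(232,215,275,320),'orange');print(b,inv(at_z('top',b[0],b[1],.076)))
print(manip.current_time())
save(im.astype(np.uint8),'t5.png',(225,205,385,325),5)
```

```text
(np.float64(254.0744875986921), np.float64(265.91921205837787), np.int64(104)) [ 0.15365578 -0.00084992  0.076     ]
17.1333
```

View pics/t5.png

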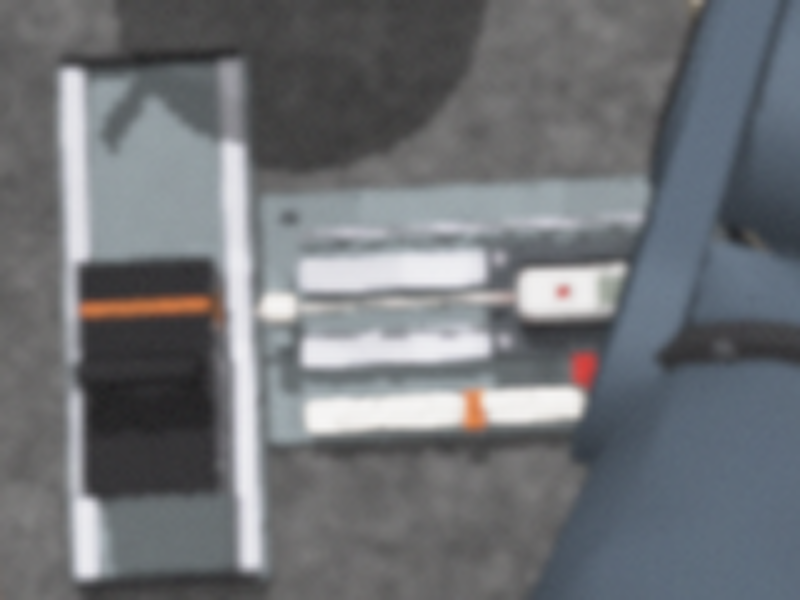

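The stripe is within 1 mm of the needle axis (crop stripe y≈307, needle y≈303). Now I go down behind the plate and push, stopping short of the mark.

Run:
```python
from h import *
manip.move_l(P(-.125,0,.10),max_speed=.15)
manip.move_l(P(-.125,0,.044),max_speed=.06)
f0=manip.current_force();print('down',f0)
x=-.118;xc=None
while x<-.095 and xc is None:
    x+=.002; manip.move_l(P(x,0,.044),max_speed=.05)
    f=(manip.current_force()-f0)@JX
    if abs(f)>1.8: xc=x
print('contact',xc,f)
if xc is not None:
    manip.move_l(P(xc+.044,0,.044),max_speed=.04)
    print(inv(manip.current_ee_pos()),(manip.current_force()-f0)@JX,manip.current_force()-f0)
I=[grab('scene')[0].astype(float) for i in range(8)];im=np.mean(I,0);np.savez('m_s6.npz',im=im)
I=[grab('top')[0].astype(float) for i in range(2)];it=np.mean(I,0)
h=np.load('m_scene.npz')['im'];t=np.load('m_top.npz')['im']
c=lambda a,b,s:cv2.resize(np.clip(a[b[1]:b[3],b[0]:b[2]],0,255).astype(np.uint8),None,fx=s,fy=s,interpolation=cv2.INTER_CUBIC)
A=c(h,(270,245,340,270),10);B=c(im,(270,245,340,270),10);C=c(t,(300,270,350,295),7);D=c(it,(300,270,350,295),7)
W=np.vstack([A[:190],B[:210],np.hstack([C,D])]);print(W.shape)
cv2.imwrite('pics/m6.png',W[:,:,::-1]);print(manip.current_time())
```

```text
down [0.36525475 0.10334124 0.20213602]
contact -0.11399999999999999 -3.286666280413955
[-7.01102381e-02  6.19226095e-05  6.93500736e-03] -4.139235930507005 [-0.14884111 -4.1564443   3.33266496]
(575, 700, 3)
21.3
```

View pics/m6.png

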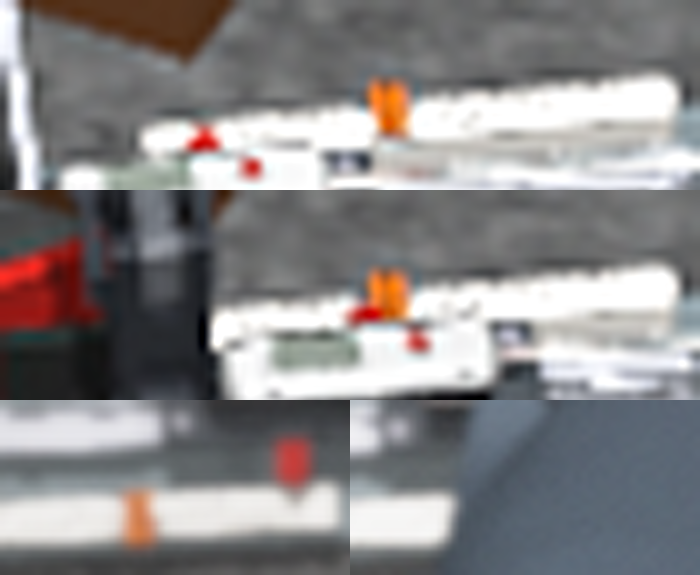

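Rows 1 and 2 (scene, home and pushed): at home the pointer apex is at montage (204,128), and pushed it is at (368,308). The dark line in the clip's centre is at x≈389 in both. The top view is blocked by the arm. Now I compute what travel remains.

```bash
cat >> h.py <<'E'
from scipy.optimize import brentq
def jx(u,y,z): return brentq(lambda x:proj('scene',J(x,y,z))[0,0]-u,-.2,.2)
def redx(im,box):
    x0,y0,x1,y1=box;c=im[y0:y1,x0:x1];r,g,b=c[...,0],c[...,1],c[...,2]
    w=np.clip(np.minimum(r-g-40,(r-g)-2*np.clip(g-b-15,0,None)-40),0,None)
    ys,xs=np.mgrid[y0:y1,x0:x1];return (w*xs).sum()/w.sum(),(w*ys).sum()/w.sum()
E
python3 - <<'E'
from h import *
h=np.load('m_scene.npz')['im'];p=np.load('m_s6.npz')['im']
for n,a in(('home',h),('push',p)):
    print(n,'r-g rows'); 
    x0=286 if n=='home' else 302
    for v in range(255,262): print(v,(a[v,x0:x0+12,0]-a[v,x0:x0+12,1]).round().astype(int),(a[v,x0:x0+12,1]-a[v,x0:x0+12,2]).round().astype(int))
print('clip brightness')
for v in range(251,258): print(v,h[v,303:315,0].round().astype(int),h[v,303:315,1].round().astype(int))
px=lambda c:(c+.5)/10-.5+270
for c in (203,205,366,368,370): print('ptr',c,jx(px(c),.042,.031))
for c in (388,390): print('mark',c,jx(px(c),.046,.029),jx(px(c),.046,.036))
print('rows',proj('scene',[J(.0,.042,.031),J(0,.046,.029)]))
E
```

```text
home r-g rows
255 [-2 -3  0 -1 -2 -1  0  0 -1  0 -1 -1] [-1 -1 -2  0  0 -1 -2 -2 -2 -1 -1 -1]
256 [ -3  -2  -3  -6 -10  -6  -1   0   0   1   1   1] [-1 -1 -1  0  2  1  0  2  2  3  3  6]
257 [ 0  0 -5 32 46 21  0  1  2  0  0  0] [5 6 7 4 4 6 3 3 2 0 0 0]
258 [  0   0   0  56 172  67   0   0   1   1   2   1] [0 0 0 7 7 8 0 0 3 2 3 4]
259 [  0   0  47 172 177 145   8   0  -2  -3  -1   2] [ 0  0  6  4  2  3  3  0  2  1  0 -1]
260 [  0  -4   4   2   4  -6 -11   0  16   4   0   0] [ 4  4  5  0 -3 -2 -1 -2 -2 -1  0  0]
261 [-10 -13 -19  -6   0   0   0   2  96 152   9  -4] [ 9 11 13  0  0  0  0  0  3  5  0  0]
push r-g rows
255 [  0   0  -5  -1  14 112 109 120  80   2  -2   0] [  1   1   0  -2   0  78  87 102  40   4   1   2]
256 [  0  -2   0  37  83 129 104 115  82   0   0   0] [ 3  3  2  1  4 53 72 94 63  0  0  0]
257 [  0   0  39 124 178 201 121  97  64   2  -4   0] [ 0  0  6  4  1 -2 61 72 54  5  1  3]
258 [ 2 -1 11 46 18  4  3 -6 14 19  7 -2] [ 4  2  3  2 -2 -6 -2 -4  2  0 -2 -1]
259 [ -8  -9 -11 -14   0   0  -2   0  30  91  48   0] [8 6 4 5 0 0 0 0 0 3 1 0]
260 [-10 -12 -13 -13  -2  -1
[... 515 characters left out ...]
5 219 119 148 155 177] [ 97  98 103  96 133 109 135 134 127 151 154 177]
255 [148 172 150 116 250 231 251 227 205 246 254 247] [147 172 154 117 134 116 131 143 204 248 253 246]
256 [237 255 254 237 254 218 236 237 254 255 255 245] [236 255 255 244 184 103 120 154 255 255 255 243]
257 [253 255 255 255 255 226 222 246 255 251 255 255] [252 255 255 255 232 100 106 186 255 253 255 255]
ptr 203 -0.05080865301049413
ptr 205 -0.050247958000219674
ptr 366 -0.004981681578190734
ptr 368 -0.00441767962357363
ptr 370 -0.0038536345463032386
mark 388 0.001773840514916974 0.0018044241498087253
mark 390 0.002339797503441262 0.002368768302800198
rows [[307.91601726 256.53108071]
 [307.72305323 256.09175114]]
```

Run:
```python
from h import *
t=np.load('m_top.npz')['im']
r=redx(t,(335,270,350,290));print('ptr top',r,inv(at_z('top',*r,.031)))
for v in range(281,292):
    c=t[v,312:328];w=np.clip(c[:,0]-c[:,2]-35,0,None)
    if w.sum()>60:
        u=(w*np.arange(312,328)).sum()/w.sum();print(v,round(u,2),inv(at_z('top',u,v,.030)).round(4),c[5:12,0].astype(int),c[5:12,1].astype(int))
for v in range(276,288): print(v,t[v,337:347,0].astype(int),t[v,337:347,1].astype(int))
x=inv(manip.current_ee_pos())[0]
manip.move_l(P(-.070+.0060,0,.044),max_speed=.02);manip.dwell(.2)
print(inv(manip.current_ee_pos()),manip.current_force())
I=[grab('scene')[0].astype(float) for i in range(10)];im=np.mean(I,0);np.savez('m_s7.npz',im=im)
a=im
for v in range(252,262): print(v,'R',a[v,303:315,0].astype(int),'G',a[v,303:315,1].astype(int),'B',a[v,303:315,2].astype(int))
print(manip.current_time())
```

```text
ptr top (np.float64(341.3279097624276), np.float64(278.3251147933719)) [-0.04991888  0.03440723  0.031     ]
283 319.37 [0.0034 0.0429 0.03  ] [179 190 192 199 210 211 207] [158 146 140 151 176 199 206]
284 319.2 [0.004  0.0453 0.03  ] [215 214 208 215 226 232 234] [185 153 135 149 190 223 232]
285 319.27 [0.0039 0.0477 0.03  ] [227 221 211 215 228 235 238] [204 161 132 144 190 226 235]
286 319.33 [0.0039 0.0501 0.03  ] [227 220 211 211 219 225 230] [203 160 131 135 171 211 227]
287 319.38 [0.0039 0.0525 0.03  ] [223 220 210 204 210 212 222] [196 157 129 128 151 186 218]
288 319.38 [0.004  0.0549 0.03  ] [218 218 213 206 205 202 215] [186 152 130 127 143 176 211]
289 319.37 [0.0042 0.0573 0.03  ] [192 203 203 196 188 170 170] [162 140 124 120 127 144 164]
290 319.39 [0.0042 0.0597 0.03  ] [143 156 160 153 145 126 114] [123 112 104 100 104 108 113]
276 [ 83  95 128 161 171 169 151 115  86  78] [86 84 79 72 68 66 72 81 84 82]
277 [ 92 108 144 180 191 188 167 124  91  86] [95 95 85 73 63 65 72 82 87 90]
278 [ 95 112 149 185 196 192 171 126  92  86] [98 98 90 76 64 63 72 81 88 90]
279 [ 
[... 1779 characters left out ...]
5] B [247 253 255 201  67   4  14 111 239 225 244 233]
258 R [246 236 180 124 107 167 175 172 170 157 162 185] G [244 234 183 133  99 150 170 172 176 145 143 167] B [242 233 179 130  94 151 174 172 177 146 143 168]
259 R [122 152 180 191 169 246 255 254 253 235 186 186] G [129 159 188 202 187 254 255 255 255 213  88  64] B [123 154 182 195 176 255 255 255 255 211  85  60]
260 R [153 151 147 144 138 225 245 244 245 223 190 205] G [162 160 158 156 150 226 247 246 249 219 129 129] B [151 150 148 145 138 226 248 246 248 218 129 128]
261 R [149 148 144 137 146 186 236 243 243 246 234 226] G [160 158 155 148 155 191 237 243 245 250 240 232] B [148 147 144 138 146 187 237 244 245 251 240 232]
22.45
```

Top home view gives a needed travel of about 53.8 mm; the scene differential gives about 52.3–52.5 mm. The carriage is now at about 50.9 mm, so I advance 2.1 mm, squeeze, and re-measure.

```bash
cat >> h.py <<'E'
def meas():
    a=np.mean([grab('scene')[0].astype(float) for i in range(10)],0)
    for v in range(254,259): print(v,'R',a[v,303:317,0].astype(int),'G',a[v,303:317,1].astype(int),'B',a[v,303:317,2].astype(int))
    x0,y0=311,257;c=a[257:264,308:320];w=np.clip(c[...,0]-c[...,1]-25,0,None);w[0]=0
    print('dot',(w*np.arange(308,320)).sum()/w.sum());return a
E
python3 - <<'E'
from h import *
p=np.load('m_s7.npz')['im'];c=p[258:264,308:320];w=np.clip(c[...,0]-c[...,1]-25,0,None);print('dot before',(w*np.arange(308,320)).sum()/w.sum())
manip.move_l(P(-.0619,0,.044),max_speed=.02);manip.dwell(.3)
print(inv(manip.current_ee_pos()),manip.current_force())
a=meas();np.savez('m_s8.npz',im=a);print(manip.current_time())
E
```

```text
dot before 313.5747572815534
[-6.19187643e-02  3.00674669e-05  6.97686186e-03] [-1.63110698 -5.16302629  2.42247578]
254 R [ 96  96  99 121 255 219 250 205 122 150 157 178 152 192] G [ 97  98 105  96 132 107 125 132 129 152 156 179 152 191] B [ 98 101 110  84  37  18  16 103 132 152 154 176 150 189]
255 R [149 173 153 109 240 224 239 216 209 244 250 246 243 255] G [148 174 158 112 127 109 112 138 209 247 248 245 242 255] B [147 174 159 111  53  19  17 104 205 245 246 243 239 255]
256 R [233 255 253 229 238 198 214 218 255 255 255 224 249 255] G [232 255 254 238 163  57  44  72 255 255 255 223 247 255] B [229 255 254 235 135   3  10  45 255 255 255 220 245 255]
257 R [252 255 255 255 210 177 183 207 243 222 242 233 228 190] G [250 254 255 255 172   3  16  23 230 226 244 235 230 191] B [248 251 255 255 171   0  19  23 227 224 241 233 229 190]
258 R [250 235 178 161 109 138 169 180 172 167 164 181 235 253] G [247 233 179 167 115 120 165 176 175 174 161 164 233 255] B [245 231 175 164 111 119 168 179 178 176 161 165 233 255]
dot 314.3417483044461
23.5083
```

Run:
```python
from h import *
manip.set_gripper(0.,45);manip.dwell(.5)
print('grip',manip.current_grip_width()*85,manip.current_grip_force(),inv(manip.current_ee_pos()),manip.current_force())
a=meas();np.savez('m_s9.npz',im=a);print(manip.current_time())
```

```text
grip 21.93684540702121 52.105249799788 [-0.0625127  -0.00088313  0.0072353 ] [ 4.82627482 -8.48865039  1.01735543]
254 R [ 96  95  98 121 255 228 255 219 120 149 156 178 152 192] G [ 97  98 104  96 133 111 137 135 128 152 155 178 151 190] B [ 98 100 109  83  38  20  19 102 131 151 153 176 150 188]
255 R [148 172 151 116 251 235 251 224 205 248 255 249 243 255] G [147 173 156 118 138 117 128 140 206 250 254 248 242 255] B [146 172 158 117  61  21  20 100 202 249 252 246 239 255]
256 R [238 255 255 241 254 219 230 223 255 255 255 237 251 255] G [237 255 255 251 180  60  69 112 255 255 255 235 250 255] B [234 255 255 251 150   6   9  86 255 255 255 233 248 255]
257 R [255 255 255 255 246 199 179 214 243 228 253 243 236 197] G [255 255 255 255 186   0   9 109 238 231 254 245 238 197] B [255 255 255 255 188   0  14 109 237 229 252 243 236 196]
258 R [255 247 191 170 115 132 166 180 172 166 163 178 231 251] G [255 244 190 175 117 113 161 171 172 174 160 165 231 255] B [254 243 187 172 114 110 163 174 175 176 161 166 232 255]
dot 314.02986685858224
25.1167
```

```bash
python3 -c "
from h import *
print(manip.current_grip_force(),manip.current_force());print(manip.sign_off())"
```

```text
52.1057908795774 [ 5.2107028  -7.70204375  0.96330025]
the job is handed in; nothing more can be done
None
```

The job is handed in: the orange-ringed well is lined up with the needle to within 1 mm. The arm is still squeezing lever and fin at about 52 N and 22 mm over both. The pointer is at the index line within about 0.5 mm by the scene camera, but possibly 1.5 mm short by the earlier top-camera estimate, which the arm blocked me from rechecking.

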